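# Load the module carrier and lift it level

## Task

One of the two wide grey modules already stands in the two-bay carrier; stand the other one, which is on the desk, upright in the carrier's empty bay and let go of it while the carrier stands on the desk. Then take the carrier by its bridge handle, lift it about 10 cm straight off the desk with both modules in it, and finish while still holding it there, level and steady: do not put it down. Leave the slim module, the green module and the hex key where they are.

Things in the scene. Friction and masses are not known exactly. Their poses are not given: they have to be found in the camera images.
- carrier: loose open aluminium tray with two bays end to end and a black bridge handle across its middle, about 0.34 kg empty; 72 (x) x 240 (y) mm, floor 4 mm thick, outer walls and two inner dividers 4 mm thick and 18 mm high. Origin at the centre of the underside, z up. The bays (each 64 mm in x by 104 mm in y inside) are centred at y = +64 mm (holds the loaded module) and y = -64 mm (empty). It stands at any yaw on the desk
- handle (a point): centre of the carrier's handle grip, 105 mm above its underside: a flat-sided bar along the carrier's x axis, 60 mm clear length between its two 16 mm wide posts, 14 mm thick (carrier's y) and 20 mm high; axes as the carrier's. The inner ends of modules centred in the bays lie 20 mm from the middle of the carrier and their tops 62 mm above its underside
- empty_bay (a point): centre of the empty bay's floor, 4 mm above the carrier's underside; axes as the carrier's (bay 64 mm in x, 104 mm in y)
- mod_in: wide grey rail module already standing in the carrier, the same as the spare one, about 0.11 kg; origin at the centre of its underside, long side along the carrier's y within a few degrees. Not to be handled
- loaded_module (a point): centre of the module already in the carrier, 29 mm above its underside
- mod_out: the spare module: wide grey rail module standing on the desk, about 0.11 kg, 88 (x) x 36 (y) x 58 (z) mm; full length up to 42 mm high, above that a 44 mm long step in the middle, with both 36 mm wide side faces flat over the whole height; origin at the centre of its underside. Its two ends are interchangeable: either way round fits the bay, with its x axis along the carrier's y
- spare_module (a point): centre of the spare module, 29 mm above its underside; axes as the module's
- slim_module: bystander: grey rail module only 18 mm wide (88 x 18 x 58 mm) standing on the desk; origin at the centre of its underside
- green_module: bystander: green rail module, 88 x 22 x 58 mm, standing on the desk; origin at the centre of its underside
- hex_key: bystander: small bent steel hex key lying flat, 33 x 86 x 5 mm; origin at the centre of its underside
Mind the look-alikes: they are no part of the job. Leave any brown or turquoise look-alike of the mod_out alone.

How it is judged:
On the way:
1. the spare module stands released in the empty bay while the carrier stands on the desk (x of spare_module in the frame of carrier between -0.024 and 0.024 m and y of spare_module in the frame of carrier between -0.082 and -0.046 m and z of spare_module in the frame of carrier between 0.025 and 0.041 m and angle between each of spare_module, loaded_module's own z axis and vertical below 0.2 rad and x of loaded_module in the frame of carrier between -0.024 and 0.024 m and y of loaded_module in the frame of carrier between 0.046 and 0.082 m and z of loaded_module in the frame of carrier between 0.025 and 0.041 m and height (world z) of carrier below 0.008 m and angle between carrier's own z axis and vertical below 0.05 rad and contact force between the fingers and mod_out below 0.1 N and linear speed of mod_out below 0.03 m/s), for 0.2 s.
At the end, for the whole second after the job is handed in: The gripper holds the carrier by its handle with the underside 70 to 160 mm above the desk, tilted less than 0.12 rad, still (under 0.02 m/s and 0.1 rad/s), each module standing on the floor of its own bay and not touched by the fingers, bystanders within 30 mm of where they stood (height (world z) of carrier between 0.07 and 0.16 m and angle between carrier's own z axis and vertical below 0.12 rad and linear speed of carrier below 0.02 m/s and angular speed of carrier below 0.1 rad/s and contact force between the fingers and carrier above 1 N and distance between the grasp point and handle below 0.05 m and contact force between the fingers and mod_out below 0.1 N and contact force between the fingers and mod_in below 0.1 N and x of spare_module in the frame of carrier between -0.024 and 0.024 m and y of spare_module in the frame of carrier between -0.082 and -0.046 m and z of spare_module in the frame of carrier between 0.025 and 0.041 m and angle between each of spare_module, loaded_module's own z axis and vertical below 0.2 rad and x of loaded_module in the frame of carrier between -0.024 and 0.024 m and y of loaded_module in the frame of carrier between 0.046 and 0.082 m and z of loaded_module in the frame of carrier between 0.025 and 0.041 m and distance of each of slim_module, green_module, hex_key from where it was at the start of the episode below 0.03 m); the arm keeps its last pose, push and grip.
It fails at once if the carrier is tipped by more than 0.35 rad (angle between carrier's own z axis and vertical above 0.35 rad).
It fails at once if the spare module is tipped by more than 0.6 rad (angle between spare_module's own z axis and vertical above 0.6 rad).
It fails at once if the slim module is shifted by more than 30 mm (distance of slim_module from where it was at the start of the episode above 0.03 m).
It fails at once if the green module is shifted by more than 30 mm (distance of green_module from where it was at the start of the episode above 0.03 m).
It fails at once if the hex key is shifted by more than 30 mm (distance of hex_key from where it was at the start of the episode above 0.03 m).
It also fails if it takes over 51 s, if anything falls off the work surface, if the arm or the gripper's body presses on something with over 40 N, if the wrist force passes 120 N, or if a joint passes its speed limit or range.

## Robot

A 6-joint arm with a two-finger parallel gripper is mounted at the origin on a cart in front of the work surface, level with it; the furniture and walls round the work are solid. World frame = base frame: x ahead of the robot, y to its left, z up, the work surface at z = 0. Lengths are in m, angles in rad, forces in N, time in s.
With the tool pointing down it reaches from about 0.35 to 0.85 m from the base axis. Payload 8.1 kg.
Tool frame: the origin (TCP) lies midway between the tips of the shut fingers; the grasp point (between the pads) lies behind it (grip_point_offset is the z of the grasp point in the tool frame, in m); z points along the fingers, y is the line along which they close (so a half turn about z gives the same grasp; the last joint's range is limited). The gripper opens to 93 mm and grips with 3 to 60 N. Pads are 15 mm wide; open, the fingers measure 128 mm over their backs; the gripper's body (75 mm by 188 mm) begins 65 mm behind the grasp point.
Start: joints at [1.042, 0.13, 1.488, -0, 1.523, -0.085], TCP at [0.258, 0.542, 0.219] pointing down, gripper open.
Joint ranges: [-2.96, 2.96], [-0.89, 2.26], [0.02, 2.5], [-1.34, 4.48], [0, 2.73], [-2.66, 2.66]. Speed limits (rad/s): [2.39, 2.39, 2.79, 3.14, 3.14, 3.14].

## Interface

Orientations are given as a 3x3 rotation matrix whose columns are the frame's x, y, z axes.
In Python, from rig import goto, movel, move_j, command_gripper, wait, ik, get_obs, capture, calibration, MotionError, close_job, spot_in, grip_point_offset gives the robot as it stands. Calls block until the motion is done:
- goto(position, orientation): joint-space move of the TCP to a pose.
- movel(position, rot=None, feed=0.15): straight line of the TCP; rot=None keeps the orientation; feed is the mean speed in m/s.
- move_j(angles): joint-space move.
- command_gripper(opening, grasp_force=None): opening from 0.0 (shut) to 1.0 (fully open); grasp_force is the grip in N (None keeps the last); returns when the fingers have stopped.
- wait(seconds).
- ik(position, orientation): joint angles nearest the present ones, or None.
- get_obs(): the state.
- capture(name): name is "side" or "top"; returns the picture (400x640x3 uint8, red, green, blue); there is no depth.
- calibration(name): a dict with "mtx" (3x3 intrinsics, pixels), "dist_coeffs" ([k1, k2, p1, p2, k3] as OpenCV has them; the pictures are not rectified), "position" and "attitude" of the camera in the world. Camera axes: x right, y down, z forward; pixel columns grow to the right and rows downward; lengths in m; the calibration is good to about 2 mm. A picture is of the moment at which its call begins. calibration takes no time and is no camera call.
A pose or a line that the arm cannot do raises MotionError and nothing moves.
- close_job(): hands the job in; it is judged then, once.
Trained networks look in the newest picture that a camera, given by its name, has taken for a name from the list of things; names that differ only in an ending like _2 or _b are one class to them, and where a whole thing is asked for, a point or a joint stands for the part that bears it (a point fixed in the world has none). Each returns a list of dicts, best first, with "confidence" (0 to 1); they miss things now and then, are a little off and sometimes report something else, mostly with a low value. They report only what shows in the picture. A call takes as long as a camera call. They do not tell look-alikes from the thing itself.
- spot_in(camera, name): "point" ([x, y, z] in m, in world coordinates, good to about 4 mm: the middle of the surface that is visible of it).
The state is a dict: "time_s": time; "q": joint angles; "qd": joint speeds; "joint_torque": joint torques, N m; "tcp_pos": TCP position; "tool_rot": TCP orientation; "ft_force": force on the tool from outside, world axes, zero at the start; "moment": the same for the moment, N m; "opening": opening from 0.0 (shut) to 1.0 (fully open); "finger_force": force on a finger pad.
Only numpy, scipy, OpenCV 4.12 (cv2) and the standard library are available. Lean on these libraries where they do the work, as an engineer would, in place of code of your own. Each camera call takes 0.05 s, during which the arm holds its last target. There are 200 camera calls.

## Working session

There is one attempt and no reset: what is moved stays moved. The work goes in short steps, each a Python script; the robot and the scene stay as the last script left them, time stands still between calls to the robot, and variables do not carry over. Pictures are saved under pics/ and viewed, at most 10 in all, crops included, and the job is handed in when it is done.

```bash
mkdir -p pics; python3 - <<'E'
from rig import *
import cv2,numpy as np
print(grip_point_offset,get_obs()['time_s'])
for c in("top","side"):
    im=capture(c);cv2.imwrite(f"pics/{c}0.png",im[:,:,::-1])
    k=calibration(c);print(c,k)
    for n in("carrier","handle","empty_bay","mod_in","mod_out","slim_module","green_module","hex_key"):
        print(n,[(np.round(d['point'],3).tolist(),round(d['confidence'],2)) for d in spot_in(c,n)])
E
```

```text
-0.0188 0.0
top {'mtx': array([[465.12720842,   0.        , 330.06944002],
       [  0.        , 465.12720842, 199.2458215 ],
       [  0.        ,   0.        ,   1.        ]]), 'dist_coeffs': array([-0.07346931,  0.        ,  0.        ,  0.        ,  0.        ]), 'position': array([ 0.26010775, -0.0212182 ,  1.69432026]), 'attitude': array([[ 1.51010548e-02, -9.86766120e-01,  1.61445294e-01],
       [-9.99885919e-01, -1.49555960e-02,  2.11623764e-03],
       [ 3.26278990e-04, -1.61458834e-01, -9.86879394e-01]])}
carrier [([0.532, -0.041, 0.004], 0.91)]
handle [([0.535, -0.041, 0.004], 0.96)]
empty_bay [([0.537, -0.039, 0.008], 0.63)]
mod_in [([0.501, -0.123, 0.046], 0.54)]
mod_out [([0.474, 0.25, 0.044], 0.76), ([0.35, 0.264, 0.037], 0.65), ([0.476, -0.423, 0.041], 0.57), ([0.444, 0.14, 0.045], 0.51)]
slim_module [([0.49, 0.395, 0.037], 0.45)]
green_module [([0.478, -0.424, 0.037], 0.71)]
hex_key [([0.499, -0.124, 0.042], 0.46)]
side {'mtx': array([[432.71765921,   0.        , 314.96514322],
       [  0.        , 432.71765921, 194.13331541],
       [  0.        ,   0.        ,   1.        ]]), 'dist_coeffs': array([0.03030057, 0.        , 0.        , 0.        , 0.        ]), 'position': array([-0.11244733, -0.99611037,  0.95801151]), 'attitude': array([[ 0.8418894 , -0.32951486,  0.42736659],
       [-0.53960086, -0.50331839,  0.67490852],
       [-0.00729093, -0.79880571, -0.60154492]])}
carrier [([0.522, -0.066, 0.011], 0.57)]
handle [([0.522, -0.062, 0.005], 0.94)]
empty_bay [([0.525, -0.066, 0.005], 0.85), ([0.494, -0.144, 0.042], 0.27)]
mod_in [([0.491, -0.14, 0.041], 0.87)]
mod_out [([0.472, 0.242, 0.035], 0.89), ([0.343, 0.247, 0.042], 0.79), ([0.436, 0.12, 0.039], 0.5)]
slim_module [([0.488, 0.398, 0.028], 0.62)]
green_module [([0.476, -0.442, 0.038], 0.66)]
hex_key [([0.522, -0.064, 0.01], 0.27)]
```

```bash
python3 -c "
import cv2
a=cv2.imread('pics/top0.png');cv2.imwrite('pics/top0c.png',cv2.resize(a[60:260,150:550],None,fx=2,fy=2,interpolation=2))"
```

```text
(no output)
```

View pics/top0.png

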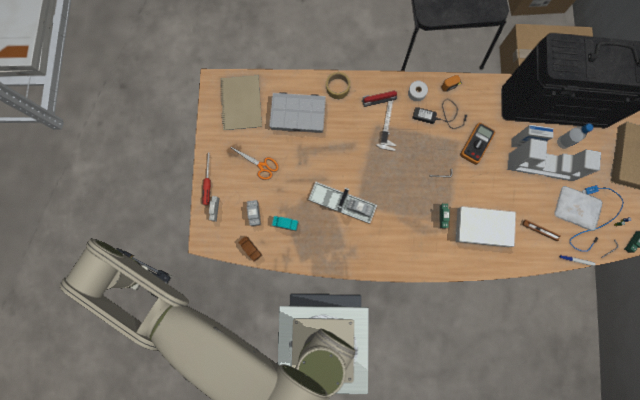

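View pics/side0.png

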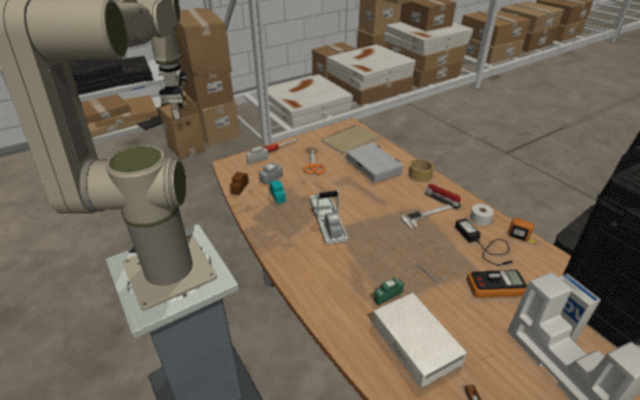

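Top view: candidates for mod_out are grey wide (252,212), slim grey (213,209, too narrow, beside the screwdriver), turquoise (285,223) and brown (250,248). The grey wide one fits. Carrier is at (342,202), with its empty bay at the upper left and the loaded module at the lower right. Green is at (443,215) and the hex key at about (440,175). I'll confirm in enlarged crops.

```bash
python3 -c "
import cv2,numpy as np
a=cv2.imread('pics/top0.png')
m=cv2.resize(a[190:240,200:275],None,fx=8,fy=8,interpolation=2)   # 600x400
c=cv2.resize(a[172:232,300:385],None,fx=8,fy=8,interpolation=2)
cv2.imwrite('pics/m0.png',m);cv2.imwrite('pics/c0.png',c)"
```

```text
(no output)
```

View pics/m0.png

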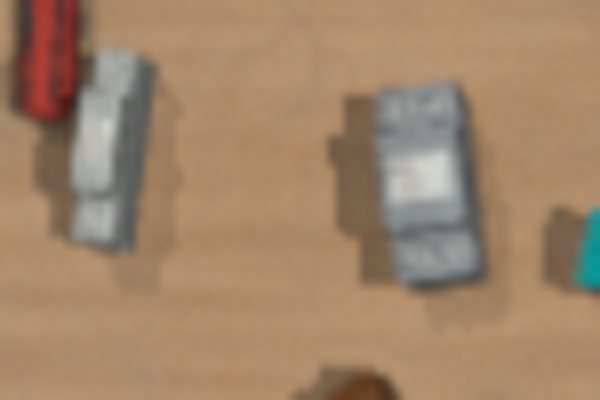

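View pics/c0.png

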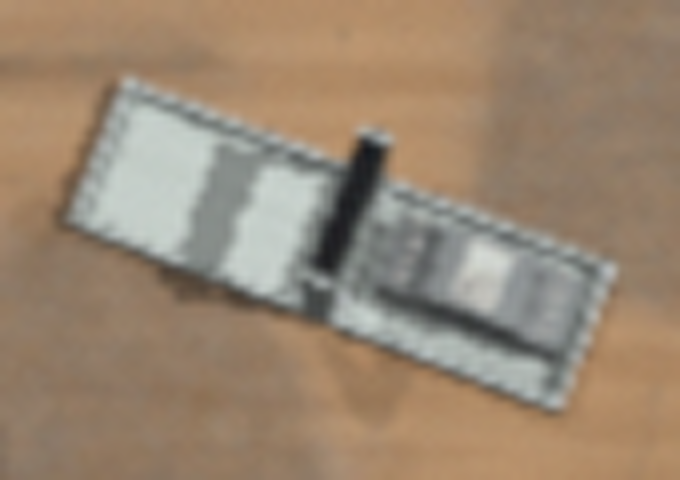

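The crop confirms the grey wide module with a white label at (253,212): about 10 px (36 mm) wide, against about 6 px for the slim one at (213,209). Carrier rim corners are at crop (122,78), (615,268), (560,408) and (68,220), with the loaded module at the right end. Next I fit the poses.

```bash
cat > fit.py <<'E'
import cv2,numpy as np
from scipy.optimize import least_squares,minimize
from rig import calibration
def proj(cam,P):
    k=calibration(cam);R=k['attitude'].T
    return cv2.projectPoints(np.asarray(P,float),cv2.Rodrigues(R)[0],-R@k['position'],k['mtx'],k['dist_coeffs'])[0][:,0]
def place(p,L):
    c,s=np.cos(p[2]),np.sin(p[2]);L=np.asarray(L,float)
    return L@np.array([[c,-s,0],[s,c,0],[0,0,1]]).T+[p[0],p[1],0]
def corners(cam,px,L,p0):
    r=least_squares(lambda p:(proj(cam,place(p,L))-px).ravel(),p0)
    return r.x,np.sqrt(np.mean(r.fun**2))
def box(x,y,z0,z1):return [[a*x,b*y,z] for a in(-1,1) for b in(-1,1) for z in(z0,z1)]
MOD=[box(.044,.018,0,.042),box(.022,.018,.042,.058)]
def silh(cam,im,parts,p0,win=(-25,25),S=8):
    """fit silhouette to low-saturation mask near the start guess; im BGR"""
    u,v=proj(cam,place(p0,[[0,0,.03]]))[0].astype(int);x0,y0=u-win[1],v-win[1];n=2*win[1]
    c=cv2.resize(im[y0:y0+n,x0:x0+n],None,fx=S,fy=S,interpolation=cv2.INTER_CUBIC).astype(int)
    m=((c[...,2]-c[...,0])<22).astype(np.uint8)
    num,lab,st,ce=cv2.connectedComponentsWithStats(m)
    i=min(range(1,num),key=lambda i:np.hypot(*(ce[i]-n*S/2))+(1e3 if st[i,4]<40*S*S else 0))
    m=(lab==i)
    def cost(q):
        p=[p0[0]+q[0]/100,p0[1]+q[1]/100,p0[2]+q[2]/10]
        r=np.zeros(m.shape,np.uint8)
        for L in parts:
            w=((proj(cam,place(p,L))-[x0,y0]+.5)*S-.5)
            cv2.fillConvexPoly(r,cv2.convexHull(np.round(w*16).astype(np.int32)),1,shift=4)
        return 1-(r.astype(bool)&m).sum()/(r.astype(bool)|m).sum()
    b=minimize(cost,[0,0,0],method='Nelder-Mead',options=dict(initial_simplex=[[0,0,0],[.6,0,0],[0,.6,0],[0,0,1.5]],xatol=1e-2,fatol=1e-4))
    q=b.x;return np.array([p0[0]+q[0]/100,p0[1]+q[1]/100,p0[2]+q[2]/10]),b.fun
E
python3 - <<'E'
from fit import *
px=(np.array([[122,78],[615,268],[560,408],[68,220]])+.5)/8-.5+[300,172]
# loaded bay (+y) at image right = world -y. corners: far-left(-y end,+x far?)...
for yaw,s in((np.pi-.4,1),):
    # carrier +y -> world ~(-.35,-.93): yaw ~ pi-.37 ; far side(world +x)= carrier -x
    L=[[-.036,-.12,.018],[-.036,.12,.018],[.036,.12,.018],[.036,-.12,.018]]
    p,e=corners('top',px,L,[.53,-.04,yaw]);print('carrier',p,e)
    print('handle px',proj('top',place(p,[[0,0,.115],[-.046,0,.115],[.046,0,.115]])),'side',proj('side',place(p,[[0,0,.115]])))
for c in('top','side'):
    im=cv2.imread(f'pics/{c}0.png')
    print(c,[silh(c,im,MOD,[.474,.247,y]) for y in(0.1,-.1)])
E
```

```text
carrier [ 0.52509701 -0.06172901  2.78591066] 0.25560734941054053
handle px [[342.84720179 197.5375645 ]
 [347.61055069 185.31020345]
 [338.04041178 209.87275129]] side [[326.83900663 191.99475724]]
top [(array([0.47973257, 0.26055498, 0.17224016]), np.float64(0.07410609836732618)), (array([0.47915898, 0.26070758, 0.1772242 ]), np.float64(0.07396856081802916))]
side [(array([0.47976974, 0.2548069 , 0.39054906]), np.float64(0.44233410203922996)), (array([0.47971046, 0.25468115, 0.38944234]), np.float64(0.4421148114552287))]
```

```bash
cat >> fit.py <<'E'
CAR=np.array([.5251,-.0617,2.7859]);MODP=np.array([.4797,.2606,.174])
def rot(y):
    c,s=np.cos(y),np.sin(y);return np.array([[c,s,0],[s,-c,0],[0,0,-1.]])
E
python3 - <<'E'
from fit import *
from rig import *
print('label px',proj('top',place(MODP,[[0,0,.058]])))
for P,y in(((.4797,.2606,.1),.174),((.48,-.12,.15),CAR[2]),((.55,0,.15),CAR[2]-np.pi/2)):
    for a in(0,-np.pi,np.pi):
        q=ik(np.array(P),rot(y+a));print(round(y+a,3),None if q is None else np.round(q,2))
command_gripper(.65,grasp_force=25)
x,y,w=MODP
goto(np.array([x,y,.13]),rot(w))
im=capture('top');cv2.imwrite('pics/top1.png',im[:,:,::-1])
im=capture('side');cv2.imwrite('pics/side1.png',cv2.resize(im[130:230,190:340,::-1],None,fx=5,fy=5,interpolation=2))
o=get_obs();print(o['time_s'],o['tcp_pos'],o['opening'])
E
```

```text
label px [[251.63132672 211.41829495]]
0.174 [ 0.4   0.07  1.77 -0.    1.3   1.8 ]
-2.968 [ 0.4   0.07  1.77 -0.    1.3  -1.34]
3.316 [ 0.4   0.07  1.77 -0.    1.3  -1.34]
2.786 [-0.35 -0.11  1.86 -0.    1.4  -1.56]
-0.356 [-0.35 -0.11  1.86 -0.    1.4   1.58]
5.927 [-0.35 -0.11  1.86 -0.    1.4   1.58]
1.215 [-0.09  0.04  1.71 -0.    1.39  0.26]
-1.926 None
4.357 None
3.375 [0.47958776 0.26127262 0.13025738] 0.6533582170194724
```

View pics/side1.png

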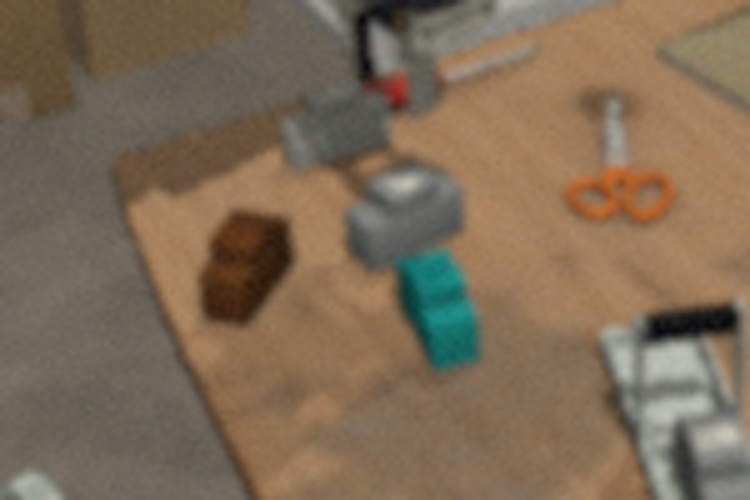

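```bash
python3 - <<'E'
from fit import *
a=(np.array([[375,266],[463,225],[350,243],[405,185]])+.5)/5-.5+[190,130]
L=[[-.044,-.018,0],[.044,-.018,0],[-.044,.018,0],[0,0,.058]]
print('side',corners('side',a,L,[.475,.25,.17]))
b=(np.array([[378,92],[458,84],[398,273],[478,266],[430,180]])+.5)/8-.5+[200,190]
L=[[.044,.018,.042],[.044,-.018,.042],[-.044,.018,.042],[-.044,-.018,.042],[0,0,.058]]
print('top',corners('top',b,L,[.475,.25,.17]))
E
```

```text
side (array([0.48554013, 0.26457606, 0.11190559]), np.float64(0.933148649390045))
top (array([0.47977745, 0.25742383, 0.14521614]), np.float64(0.5832321758259166))
```

```bash
python3 - <<'E'
from fit import *
from rig import *
p=lambda t:(lambda o:print(t,round(o['time_s'],2),np.round(o['tcp_pos'],4),round(o['opening']*93,1),o['finger_force'],np.round(o['ft_force'],1)))(get_obs())
x,y,w=.481,.259,.16
movel(np.array([x,y,.13]),rot(w));movel(np.array([x,y,.026]),feed=.12);p('down')
command_gripper(0.2,grasp_force=25);p('grip')
movel(np.array([x,y,.16]),feed=.15);p('up')
b=place(CAR,[[0,-.064,0]])[0];print(b)
goto(np.array([b[0],b[1],.16]),rot(CAR[2]-np.pi/2));p('over')
movel(np.array([b[0],b[1],.075]),feed=.12);p('hover')
for c in('top','side'):
    im=capture(c);cv2.imwrite(f'pics/{c}2.png',im[:,:,::-1])
a=cv2.imread('pics/top2.png')[160:240,290:390];s=cv2.imread('pics/side2.png')[150:250,265:385]
cv2.imwrite('pics/h2.png',np.hstack([cv2.resize(a,(400,320),interpolation=2),cv2.resize(s,(384,320),interpolation=2)]))
E
```

```text
down 4.64 [0.4817 0.2593 0.0269] 60.6 0.0 [ 0.6 -0.2 -0.1]
grip 5.16 [0.4812 0.2591 0.0264] 36.0 24.992069900035858 [-1.4  1.1  3. ]
up 6.2 [0.4803 0.2587 0.1587] 35.8 24.992529898881912 [-0.  -0.5 -1.5]
[ 0.54738734 -0.00170605  0.        ]
over 7.58 [ 0.5471 -0.0012  0.1595] 35.8 24.992613047361374 [-0.2  0.2 -0.9]
hover 8.44 [ 0.548  -0.0017  0.0758] 35.8 24.992598295211792 [ 0.2 -0.2 -1.3]
```

View pics/h2.png

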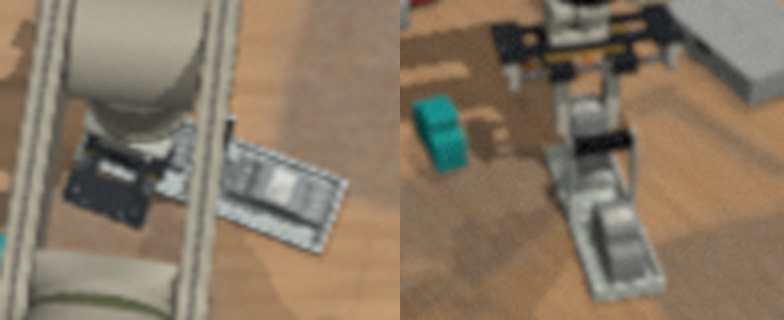

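Module is held (36 mm), in line with the carrier's empty end behind the handle. I lower it with a force check.

```bash
python3 - <<'E'
from fit import *
from rig import *
p=lambda t:(lambda o:print(t,round(o['time_s'],2),np.round(o['tcp_pos'],4),round(o['opening']*93,1),round(o['finger_force'],1),np.round(o['ft_force'],1)))(get_obs())
b=place(CAR,[[0,-.064,0]])[0]
for z in(.046,.040,.035,.032,.0305):
    movel(np.array([b[0],b[1],z]),feed=.06);p('z')
    if get_obs()['ft_force'][2]>6: print('contact');break
E
```

```text
z 9.18 [ 0.5472 -0.0017  0.0457] 35.9 25.0 [ 0.2 -0.3 -1.4]
z 9.43 [ 0.5471 -0.0017  0.0397] 35.8 25.0 [-0.   0.2 -1.6]
z 9.68 [ 0.547  -0.0017  0.0346] 35.9 25.0 [-0.4 -0.6 -1.2]
z 9.93 [ 0.5472 -0.0017  0.0318] 36.1 25.0 [-0.5  0.1 -1.6]
z 10.18 [ 0.5474 -0.0017  0.0305] 36.0 25.0 [-0.6  0.1 -1.3]
```

```bash
python3 - <<'E'
from fit import *
from rig import *
b=place(CAR,[[0,-.064,0]])[0]
command_gripper(.6);wait(.4)
print(get_obs()['finger_force'],get_obs()['opening']*93,get_obs()['ft_force'])
movel(np.array([b[0],b[1],.2]),feed=.12)
h=CAR[:2]
w=CAR[2]
goto(np.array([h[0],h[1],.26]),rot(w if abs(ik(np.array([h[0],h[1],.26]),rot(w))[5])<2 else w-np.pi))
o=get_obs();print(o['time_s'],o['tcp_pos'],o['q'])
command_gripper(.75)
for c in('top','side'):
    im=capture(c);cv2.imwrite(f'pics/{c}3.png',im[:,:,::-1])
a=cv2.imread('pics/top3.png')[160:240,290:390];s=cv2.imread('pics/side3.png')[150:250,265:385]
cv2.imwrite('pics/h3.png',np.hstack([cv2.resize(a,(300,240),interpolation=2),cv2.resize(s,(480,400),interpolation=2)[60:300]]))
L=[[-.036,-.12,.018],[-.036,.12,.018],[.036,.12,.018],[.036,-.12,.018],[0,0,.115]]
print('pred side crop', ((proj('side',place(CAR,L))-[265,150])*4-[0,60]+[300,0]).round(0).tolist())
E
```

```text
0.0 55.89330616363031 [ 0.52835313 -0.29531748  0.54368451]
14.2 [ 0.52501293 -0.06156877  0.25965973] [-2.13782319e-01 -7.68757667e-02  1.62491829e+00  4.85188412e-05
  1.59404772e+00 -1.42795432e+00]
pred side crop [[554.0, 111.0], [625.0, 287.0], [537.0, 301.0], [476.0, 122.0], [547.0, 108.0]]
```

View pics/h3.png

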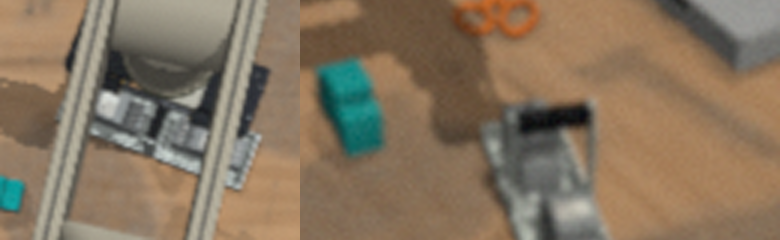

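Both modules stand in their bays. The handle bar in the side view is at about (555,108), within 2 px of the prediction. Grasping it now.

```bash
python3 - <<'E'
from fit import *
from rig import *
p=lambda t:(lambda o:print(t,round(o['time_s'],2),np.round(o['tcp_pos'],4),round(o['opening']*93,1),round(o['finger_force'],1),np.round(o['ft_force'],1),np.round(o['moment'],2)))(get_obs())
h=CAR[:2]+[.001,-.001]
z=.105+grip_point_offset
movel(np.array([*h,z+.05]),feed=.15);p('a')
movel(np.array([*h,z]),feed=.08);p('down')
command_gripper(0,grasp_force=45);wait(.3);p('grip')
movel(np.array([*h,z+.02]),feed=.04);wait(.3);p('up')
for c in('top','side'):
    im=capture(c);cv2.imwrite(f'pics/{c}4.png',im[:,:,::-1])
s=cv2.imread('pics/side4.png')[140:260,270:390];cv2.imwrite('pics/h4.png',cv2.resize(s,(600,600),interpolation=2))
E
```

```text
a 15.77 [ 0.5268 -0.0629  0.1373] 69.9 0.0 [ 0.7 -1.1 -0.3] [-0.03 -0.02  0.03]
down 16.54 [ 0.5263 -0.0627  0.0863] 69.6 0.0 [0.4 0.2 0.2] [-0.01 -0.04 -0.05]
grip 17.76 [ 0.5261 -0.0627  0.0862] 13.6 45.0 [0.6 0.3 0.1] [ 0.11 -0.02  0.  ]
up 18.71 [ 0.5259 -0.0627  0.1059] 13.8 45.0 [ 0.7 -0.1 -5.7] [-0.02  0.02  0.09]
```

View pics/h4.png

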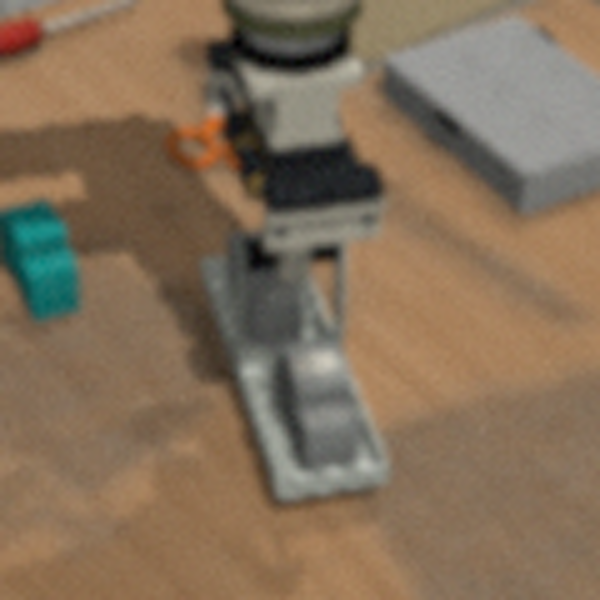

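The carrier hangs level with both modules in it: 5.7 N on the wrist matches 0.56 kg, and the moments are near zero. I lift the rest of the way.

```bash
python3 - <<'E'
from fit import *
from rig import *
h=CAR[:2]+[.001,-.001];z=.105+grip_point_offset
movel(np.array([*h,z+.105]),feed=.06);wait(1.5)
o=get_obs();print(o['time_s'],o['tcp_pos'],o['ft_force'],o['moment'],o['finger_force'],abs(o['qd']).max())
im=capture('side');cv2.imwrite('pics/h5.png',cv2.resize(im[110:250,270:410,::-1],(560,560),interpolation=2))
E
```

```text
21.875 [ 0.52609671 -0.06270452  0.19118243] [-0.16442964  0.10812759 -6.68598024] [-0.02047344  0.03241716 -0.01307894] 44.998013377189636 0.0014562847443014477
```

View pics/h5.png

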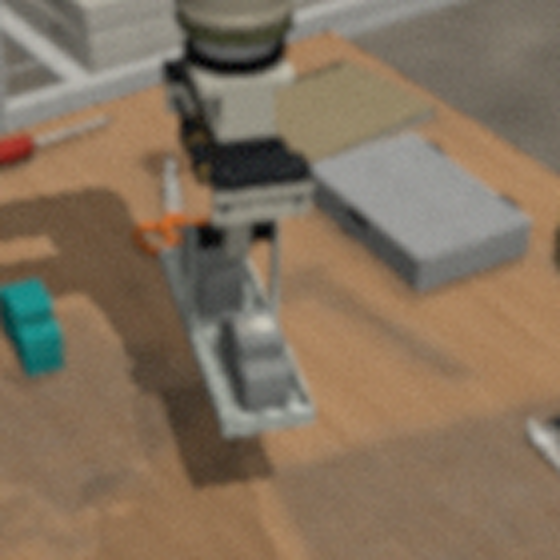

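The carrier is about 10 cm up, level and still, with both modules upright in their bays.

```bash
python3 -c "
from rig import *
print(close_job())"
```

```text
the job is handed in; nothing more can be done
None
```

I stood the spare module in the empty bay, lifted the carrier by its handle to about 10 cm, and handed the job in with the arm still holding it level and steady; no verdict came back.

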